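# Tidy the spice rack and set up the table caddy

### The arm

A 7-joint arm with a two-finger parallel gripper is mounted at the origin on a cart in front of the work surface, level with it; the furniture and walls round the work are solid. World frame = base frame: x ahead of the robot, y to its left, z up, the work surface at z = 0. Lengths are in m, angles in rad, forces in N, time in s.
With the tool pointing down it reaches from about 0.4 to 0.85 m from the base axis. Payload 4.5 kg.
Tool frame: the origin (TCP) lies midway between the tips of the shut fingers; the grasp point (between the pads) lies 19 mm behind it (r.grip_point_offset is the distance from the TCP to the grasp point, in m); z points along the fingers, y is the line along which they close (so a half turn about z gives the same grasp; the last joint's range is limited). The gripper opens to 88 mm and grips with 3 to 60 N. Pads are 18 mm wide; open, the fingers measure 123 mm over their backs; the gripper's body (75 mm by 187 mm) begins 45 mm behind the grasp point.
Start: joints at [-1.261, 0.689, -0.195, 1.565, 0.157, 0.902, -0.215], TCP at [0.17, 0.601, 0.239] pointing down, gripper open.
Joint ranges: [-3.01, 3.01], [-0.46, 2.08], [-1.47, 1.51], [0.13, 2.56], [-1, 4.14], [0.04, 2.09], [-2.66, 2.66]. Speed limits (rad/s): [2.57, 2.57, 3.14, 3.14, 3.14, 3.14, 3.14].

### API

Orientations are given as a unit quaternion [x, y, z, w].
In Python, from plant import r, optics gives the robot as it stands.
- The arm moves only by the shell command python3 -m pendant 'ROWS' [OPENING] [FORCE]. ROWS is JSON, a list of rows, each a list of 6 numbers: the shift along the tool's x, y, z as a fraction of full scale, then the turn, a rotation vector about the tool's x, y, z as a fraction of full scale. A call has 1 to 5 rows; each row shifts and turns the commanded pose from where the row before left it, along the tool's axes as they then stand; what a row does not reach is not made up. Full scale, the value 1, is 0.025 m for a shift and pi rad for a turn. A row lasts 1/12 s, in which the tool goes at most 41.7 mm and 7.16 degrees, less where a joint would pass 70% of its speed; a pose out of reach is approached as far as the arm can. A call with a number of a shift or a turn outside -1 to 1 is refused whole. A call with a gripper value outside its range is refused whole. OPENING is the opening, from -1 (shut) to 1 (fully open), set as the call begins (- or left out, the last holds). The fingers move at their own pace and stop on an object; FORCE is the grip in N (left out, the last holds). Time passes only in rows, so rows that do not move let the fingers close. It gives the time, the measured TCP pose, the force, the opening and the grip force at its end, in the units of the state.
- r.get_state(): the state, without advancing time (a new reading comes with each control period).
- optics.snapshot(name): name is "scene" or "side" or "wrist"; returns (picture, depth): 420x560x3 uint8, blue, green, red; 420x560 float32, m along the optical axis (not along the pixel's ray), 0 where there is no reading.
- optics.calibration(name): a dict with "vfov" (degrees; the focal length in pixels is half the picture's height over the tangent of half this angle, whatever the lens; pixels are square), "cx", "cy" (the principal point, pixels), "cam_to_world" (4x4, takes a point from camera to world coordinates); the wrist camera has in their place "tool_from_camera" (4x4, takes a point from camera to tool coordinates, whose origin is the TCP and whose axes are the flange's). Camera axes: x right, y up, looking along -z (the intrinsics and any distortion apply to the point x, -y, -z); pixel columns grow to the right and rows downward; lengths in m; the calibration is good to about 2 mm. A picture is of the moment at which its call begins: read the wrist's pose just before it. calibration takes no time and is no camera call.
- r.finish_job(): hands the job in; it is judged then, once.
The state is a dict: "clock": time; "q": joint angles; "qd": joint speeds; "joint_torque": joint torques, N m; "tool_pos": TCP position; "eef_rot": TCP orientation; "contact_force": force on the tool from outside, world axes, zero at the start; "moment": the same for the moment, N m; "opening": opening from 0.0 (shut) to 1.0 (fully open); "finger_force": force on a finger pad.
Only numpy, scipy, OpenCV 4.12 (cv2) and the standard library are available. Lean on these libraries where they do the work, as an engineer would, in place of code of your own. Each camera call takes 0.05 s, during which the arm holds its last target. There are 200 camera calls.

### The job

Put the spices away and get the table caddy ready: the red-capped salt, which is standing in the wooden spice rack by mistake, goes in the narrow cup of the dark metal caddy and the wooden pepper mill goes in its wide cup; the three orange-capped jars go in the rack, one to an opening, which takes both its empty openings and the one the salt leaves. Everything must end standing upright and fully down in its place; set things down gently without dropping them, tip nothing over, and leave the black-capped jar in the rack and the tin on the worktop where they are.

Things in the scene. Friction and masses are not known exactly. Their poses are not given: they have to be found in the camera images.
- spice_rack: dark wooden rack 76 x 270 mm (long in its y), fixed, origin under its centre. Jars stand on its lower plank, top 8 mm up; upper plank to 36 mm, end cheeks 44 mm. Four round openings of 51 mm in a row at x = 0, y = +90, +30, -30, -90 mm. At first two of them hold the black-capped jar and the salt, the other two are empty. Full, jars stand 19 mm apart: close the fingers along its x
- table_caddy: dark metal caddy 90 x 194 mm (long in its y), fixed, origin under its centre. Things stand on its tray, 5 mm up, in two round cups with rims 33 mm up: the WIDE one, 69 mm inside, at x = 0, y = +40 mm, for the mill; the NARROW one, 52 mm inside, at x = 0, y = -40 mm, for the salt. A brass loop handle 43 mm high at each end (y = +-88 mm)
- salt_jar: glass jar with a RED screw cap, 41 mm diameter, 118 mm tall (glass body to 85 mm, cap of 39 mm diameter from 85 to 118 mm; grip it by the cap). At the start it stands in one of the rack's openings, 8 mm above the worktop. Origin: centre of its underside, z up
- pepper_mill: turned wooden pepper mill, 58 mm diameter at its foot, 150 mm tall with a small metal knob on top; its round head is 50 mm in diameter, from 109 to 139 mm (grip it there, at about 122 mm). Stands loose on the worktop at the start. Origin: centre of its underside, z up
- orange_jar_1: glass spice jar with an ORANGE screw cap, 41 mm diameter, 92 mm tall (glass body to 60 mm, cap of 39 mm diameter from 60 to 92 mm; grip it by the cap). Stands loose on the worktop at the start. The three orange-capped jars are interchangeable. Origin: centre of its underside, z up
- orange_jar_2: glass spice jar with an ORANGE screw cap, 41 mm diameter, 92 mm tall (glass body to 60 mm, cap of 39 mm diameter from 60 to 92 mm; grip it by the cap). Stands loose on the worktop at the start. The three orange-capped jars are interchangeable. Origin: centre of its underside, z up
- orange_jar_3: glass spice jar with an ORANGE screw cap, 41 mm diameter, 92 mm tall (glass body to 60 mm, cap of 39 mm diameter from 60 to 92 mm; grip it by the cap). Stands loose on the worktop at the start. The three orange-capped jars are interchangeable. Origin: centre of its underside, z up
- black_jar: spice jar with a BLACK screw cap (its top dark brown), 41 mm diameter, 105 mm tall, already standing in one of the rack's openings; it stays there. Origin: centre of its underside, z up
- tin: blue-and-yellow food tin, 57 mm diameter, 72 mm tall, on the worktop behind the work; not to be moved. Origin: centre of its underside. (Room: the doors of a wall cupboard hang at x = 0.59 m from 0.46 m up, their handles at x = 0.55 m, and the air fryer's front stands at x = 0.575 m for y over 0.325 m: carry tall things across in straight lines, not in a swing round the base)
Things that resemble listed ones, but are neither listed nor needed, are in the scene too. What is shaped like the orange_jar_2 but purple or turquoise is not meant.

How it is judged:
By the outcome, as a careful person would: the job done as asked, in the order asked, and still so for the second after the job is handed in, with the robot touching nothing.
It also fails if it takes over 131 s, if anything falls off the work surface, if the arm or the gripper's body presses on something with over 40 N, if the wrist force passes 120 N, or if a joint passes its speed limit or range.

## Working session

There is one attempt and no reset: what is moved stays moved. The work goes in short steps, Python scripts to look and compute and a shell command to move; the robot and the scene stay as the last step left them, time stands still between calls to the robot, and variables do not carry over. Pictures are saved under pics/ and viewed, at most 14 in all, crops included, and the job is handed in when it is done.

```bash
ls; mkdir -p pics
python3 - <<'E'
from plant import r, optics
import cv2
s=r.get_state(); print({k:s[k] for k in('clock','tool_pos','eef_rot','opening')}, r.grip_point_offset)
for n in("scene","side","wrist"):
    p,d=optics.snapshot(n); cv2.imwrite(f"pics/{n}0.png",p); c=optics.calibration(n); print(n,c,(d>0).mean())
    import numpy as np; np.save(f"pics/{n}0.npy",d)
E
```

```text
pics
{'clock': 0.0, 'tool_pos': array([0.17004467, 0.60075683, 0.23791531]), 'eef_rot': array([ 1.37410226e-01,  9.90513794e-01, -9.20971609e-04, -7.07503044e-05]), 'opening': 0.9969980128082614} 0.0187
scene {'vfov': 48.22947082422131, 'cx': 274.07782223984725, 'cy': 199.55461842045906, 'cam_to_world': array([[ 0.4469232 ,  0.37024604, -0.81435713, -0.69837569],
       [-0.89452597,  0.17569505, -0.41104081, -0.5500433 ],
       [-0.00910771,  0.91216727,  0.40971689,  0.62386884],
       [ 0.        ,  0.        ,  0.        ,  1.        ]])} 0.9959098639455782
side {'vfov': 57.13668070642439, 'cx': 277.5101095050681, 'cy': 211.30558579397518, 'cam_to_world': array([[ 0.95125773,  0.26856383, -0.15159881,  0.27668695],
       [-0.30818187,  0.80945413, -0.49980791, -0.49341266],
       [-0.01151804,  0.52216614,  0.852766  ,  0.99942196],
       [ 0.        ,  0.        ,  0.        ,  1.        ]])} 0.9960926870748299
wrist {'vfov': 64.36993090582635, 'cx': 281.184206200993, 'cy': 213.45953002389487, 'tool_from_camera': array([[-2.59311746e-04,  9.64969173e-01,  2.62363160e-01,
         6.61780151e-02],
       [ 9.99999931e-01,  3.20411977e-04, -1.90102730e-04,
        -1.09410471e-03],
       [-2.67507573e-04,  2.62363092e-01, -9.64969189e-01,
        -1.46007558e-01],
       [ 0.00000000e+00,  0.00000000e+00,  0.00000000e+00,
         1.00000000e+00]])} 0.9958928571428571
```

View pics/scene0.png

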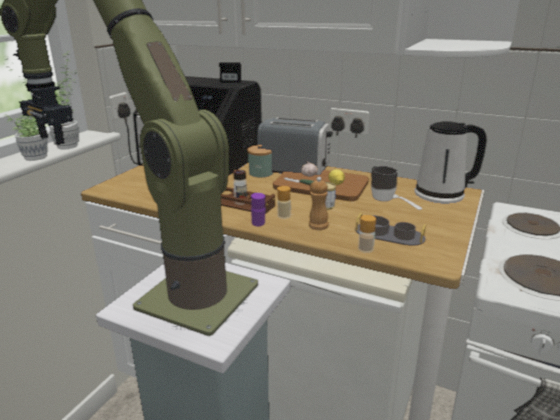

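View pics/side0.png

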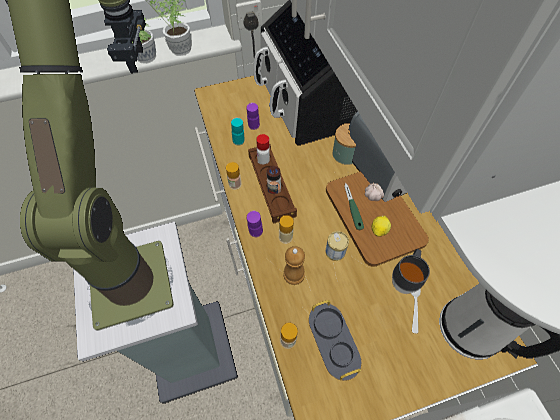

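The side view shows everything. The rack has four openings in a row: salt at (263,145), black jar at (273,178), then two empty ones at (278,198) and (283,211). Orange caps are at (233,170), (286,222) and (289,330). The mill is at (295,260), the caddy's wide cup at (328,323) and its narrow cup at (342,353). The purple and turquoise jars are decoys.

```bash
cat > h.py <<'E'
import numpy as np, cv2
from plant import r, optics
from scipy.spatial.transform import Rotation as R
def cloud(n, d, pose=None):
    c=optics.calibration(n); H,W=d.shape; f=H/2/np.tan(np.radians(c['vfov']/2))
    v,u=np.mgrid[:H,:W]
    P=np.stack([(u-c['cx'])/f*d,-(v-c['cy'])/f*d,-d],-1)
    if n=='wrist':
        T=np.eye(4); T[:3,:3]=R.from_quat(pose['eef_rot']).as_matrix(); T[:3,3]=pose['tool_pos']; M=T@c['tool_from_camera']
    else: M=c['cam_to_world']
    return P@M[:3,:3].T+M[:3,3]
def circ(xy):
    A=np.c_[2*xy,np.ones(len(xy))]; s=np.linalg.lstsq(A,(xy**2).sum(1),rcond=None)[0]
    return s[:2],np.sqrt(s[2]+s[:2]@s[:2])
E
python3 - <<'E'
from h import *
p=cv2.imread('pics/side0.png'); d=np.load('pics/side0.npy'); P=cloud('side',d)
hsv=cv2.cvtColor(p,cv2.COLOR_BGR2HSV)
print('table',P[380,300],P[290,240],P[120,290],P[300,390])
def top(name,u,v,w,h,tol=.006):
    q=P[v-w:v+w,u-w:u+w].reshape(-1,3); z=q[:,2]; zt=np.percentile(z,97) if h is None else h
    m=abs(z-zt)<tol; c,rr=cv2.minEnclosingCircle(q[m,:2].astype(np.float32)); print(name,m.sum(),np.round(c,4),round(rr,4),'z',np.round(z[m].mean(),4),'mean',q[m,:2].mean(0).round(4))
top('o1',233,168,16,.092);top('o2',287,219,16,.092);top('o3',289,328,16,.092)
top('salt',263,141,14,.126);top('black',274,173,14,.113);top('mill',295,255,18,.15)
top('tin',337,243,18,.072);top('pu',254,218,16,.092);top('pu2',253,108,14,.092);top('tu',237,126,14,.092)
# rack/caddy: points by height
X=P.reshape(-1,3); 
def box(n,u0,u1,v0,v1,z0,z1):
    q=P[v0:v1,u0:u1].reshape(-1,3); q=q[(q[:,2]>z0)&(q[:,2]<z1)]
    b=cv2.minAreaRect((q[:,:2]*1000).astype(np.float32)); print(n,len(q),b)
box('rack upper',240,305,145,222,.030,.048)
box('caddy',305,370,300,382,.027,.05)
box('caddy low',305,370,300,382,.010,.05)
E
python3 - <<'E'
import cv2
p=cv2.imread('pics/side0.png')
cv2.imwrite('pics/c1.png',cv2.resize(p[90:390,200:400],None,fx=2,fy=2,interpolation=3)[:, :])
E
```

```text
table [ 0.35929906 -0.3755971   0.00195452] [ 0.2852077   0.23212444 -0.9072431 ] [0.58272244 0.35440563 0.09181137] [ 0.65515056 -0.2628375  -0.00648355]
o1 118 [0.3569 0.2281] 0.021 z 0.0918 mean [0.3565 0.2269]
o2 150 [0.4509 0.0012] 0.0203 z 0.0917 mean [4.499e-01 1.000e-04]
o3 230 [ 0.3634 -0.2783] 0.0198 z 0.0919 mean [ 0.3627 -0.2791]
salt 113 [0.4668 0.2792] 0.0216 z 0.1249 mean [0.4669 0.2754]
black 134 [0.4634 0.1601] 0.0217 z 0.1131 mean [0.4632 0.157 ]
mill 19 [ 0.4335 -0.116 ] 0.0054 z 0.1484 mean [ 0.4333 -0.1155]
tin 321 [ 0.5683 -0.0881] 0.0289 z 0.0697 mean [ 0.5676 -0.0877]
pu 148 [0.3687 0.0432] 0.0199 z 0.0915 mean [0.3692 0.0422]
pu2 100 [0.4598 0.4343] 0.0484 z 0.0912 mean [0.4762 0.4454]
tu 97 [0.4351 0.4142] 0.0416 z 0.0915 mean [0.4169 0.3995]
rack upper 935 ((437.17803955078125, 188.15745544433594), (273.1456298828125, 129.36727905273438), 89.96472930908203)
caddy 342 ((469.1239929199219, -314.3388671875), (182.401611328125, 73.09587097167969), 88.40445709228516)
caddy low 558 ((470.0143737792969, -313.97161865234375), (182.43417358398438, 73.1651611328125), 89.6825180053711)
```

View pics/c1.png

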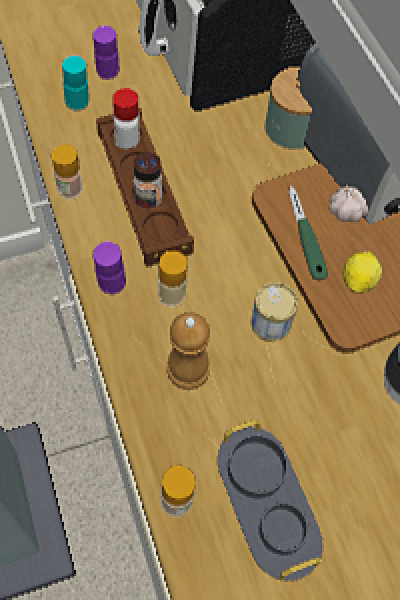

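```bash
python3 -m pendant '[[-1,-0.6,0,0,0,0],[-1,-0.6,0,0,0,0],[-1,-0.6,0,0,0,0],[-1,-0.6,0,0,0,0],[-1,-0.6,0,0,0,0]]'
python3 -m pendant '[[0,0,0,0,0,0.0375],[0,0,0,0,0,0.0375],[0,0,0,0,0,0.0375],[0,0,0,0,0,0.0375],[0,0,0,0,0,0.0375]]'
python3 -m pendant '[[0,0,0,0,0,0.0375],[0,0,0,0,0,0.0375],[0,0,0,0,0,0.0375],[0,0,0,0,0,0.0375],[0,0,0,0,0,0.0375]]'
python3 -m pendant '[[0,0,0,0,0,0.0375],[0,0,0,0,0,0],[0,0,0,0,0,0]]'
python3 -c "
from plant import r; print(r.get_state()['q'])"
```

```text
clock: 0.57
tool_pos: [0.2708, 0.4939, 0.2385]
eef_rot: [0.137, 0.991, -0.0, -0.0]
contact_force: [0.7, 0.2, 0.5]
opening: 1.0
finger_force: 0.0
clock: 0.98
tool_pos: [0.27, 0.495, 0.2385]
eef_rot: [0.422, 0.907, -0.0, -0.0]
contact_force: [-0.3, -0.4, 0.8]
opening: 0.999
finger_force: 0.0
clock: 1.4
tool_pos: [0.2698, 0.4951, 0.2385]
eef_rot: [0.667, 0.745, -0.0, -0.0]
contact_force: [-0.1, 0.2, 0.4]
opening: 1.002
finger_force: 0.0
clock: 1.65
tool_pos: [0.2698, 0.4951, 0.2385]
eef_rot: [0.706, 0.708, -0.0, 0.0]
contact_force: [-0.4, 0.3, 0.4]
opening: 1.002
finger_force: 0.0
[-1.25737503  0.61232168  0.17317492  1.76521159 -0.14138258  0.77672519
 -1.01135548]
```

```bash
python3 -m pendant '[[-0.98,0.76,0,0,0,0],[-0.98,0.76,0,0,0,0],[-0.98,0.76,0,0,0,0],[-0.98,0.76,0,0,0,0],[-0.98,0.76,0,0,0,0]]' >/dev/null
python3 -m pendant '[[-0.98,0.76,0,0,0,0],[-0.98,0.76,0,0,0,0],[-0.98,0.76,0,0,0,0],[-0.98,0.76,0,0,0,0],[-0.98,0.76,0,0,0,0]]' >/dev/null
python3 -m pendant '[[0,0,0,0,0,0],[0,0,0,0,0,0]]'
cat >> h.py <<'E'
def shot(tag):
    s=r.get_state(); p,d=optics.snapshot('wrist'); cv2.imwrite(f'pics/{tag}.png',p); P=cloud('wrist',d,s); np.save(f'pics/{tag}.npy',P); return p,P,s
def tops(P,h,tol=.005,xr=(.25,.65),n0=150):
    m=((abs(P[...,2]-h)<tol)&(P[...,0]>xr[0])&(P[...,0]<xr[1])).astype(np.uint8)
    k,L,st,ce=cv2.connectedComponentsWithStats(m)
    for i in range(1,k):
        if st[i,4]>n0:
            q=P[L==i]; c,rr=cv2.minEnclosingCircle(q[:,:2].astype(np.float32)); print(h,'px',ce[i].round(),st[i,4],'c',np.round(c,4),'r',round(rr,4),'mean',q.mean(0).round(4))
E
python3 - <<'E'
from h import *
p,P,s=shot('w1')
for h in(.126,.113,.092): tops(P,h)
E
```

```text
clock: 2.65
tool_pos: [0.461, 0.2481, 0.2388]
eef_rot: [0.708, 0.706, 0.0, 0.0]
contact_force: [-0.1, 1.0, 1.1]
opening: 0.999
finger_force: 0.0
0.126 px [456.  51.] 813 c [0.5887 0.3612] r 0.0355 mean [0.5864 0.3621 0.126 ]
0.126 px [461. 123.] 217 c [0.5989 0.3132] r 0.0111 mean [0.5963 0.3136 0.1259]
0.126 px [292. 170.] 1925 c [0.4707 0.2778] r 0.0196 mean [0.4705 0.2785 0.1254]
0.113 px [447.  54.] 747 c [0.5934 0.363 ] r 0.0382 mean [0.5858 0.3629 0.113 ]
0.113 px [451. 123.] 185 c [0.5981 0.3133] r 0.0105 mean [0.5956 0.3133 0.1133]
0.113 px [286. 293.] 998 c [0.4655 0.1598] r 0.02 mean [0.4654 0.1662 0.113 ]
0.092 px [226.  15.] 1439 c [0.4189 0.4017] r 0.0195 mean [0.4192 0.3958 0.0915]
0.092 px [433.  54.] 636 c [0.5872 0.3664] r 0.0406 mean [0.5845 0.3664 0.092 ]
0.092 px [169. 218.] 1387 c [0.3587 0.2298] r 0.0197 mean [0.3593 0.2306 0.0917]
0.092 px [196. 377.] 383 c [0.3713 0.0496] r 0.0186 mean [0.372  0.0567 0.0913]
```

View pics/w1.png

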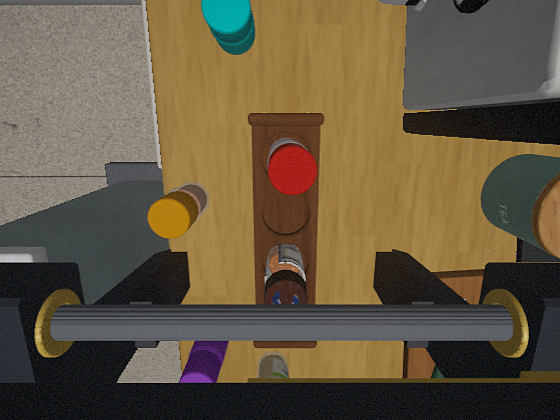

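The wrist view shows the red cap at (292,170), an empty opening at (285,212), the black jar at (285,285) and an orange cap at (173,215). Next I'll fit the rack.

Run:
```python
from h import *
P=np.load('pics/w1.npy'); p=cv2.imread('pics/w1.png')
q=P[100:350,240:330].reshape(-1,3); m=(q[:,2]>.030)&(q[:,2]<.040)
q=q[m]; print('z',np.median(q[:,2]),len(q))
for y in np.arange(.08,.33,.02):
    t=q[abs(q[:,1]-y)<.005]
    if len(t)>5: print(round(y,2),t[:,0].min().round(4),t[:,0].max().round(4),((t[:,0].min()+t[:,0].max())/2).round(4))
Z=P[100:350,240:330].reshape(-1,3)
c=Z[(Z[:,2]>.040)&(Z[:,2]<.050)&(Z[:,1]>.28)]; print('cheek',c.min(0),c.max(0))
h=Z[(Z[:,2]<.02)&(Z[:,2]>.0)&(abs(Z[:,1]-.22)<.04)&(abs(Z[:,0]-.465)<.03)]
print('hole floor',len(h),h.min(0),h.max(0),np.median(h,0))
# hole rim: plank pixels adjacent to low pixels
zz=P[...,2]; low=((zz<.029)&(abs(P[...,1]-.215)<.035)&(abs(P[...,0]-.465)<.03)).astype(np.uint8)
rim=(cv2.dilate(low,np.ones((3,3)))>0)&(zz>.031)&(zz<.04)&(abs(P[...,0]-.467)<.032)
e=P[rim]; print('rim',len(e),circ(e[:,:2]),e.min(0),e.max(0))
```

```text
z 0.03593847799647182 5193
0.12 0.431 0.5007 0.4658
0.14 0.4314 0.5002 0.4658
0.16 0.4318 0.5009 0.4664
0.18 0.4312 0.5004 0.4658
0.2 0.4317 0.5012 0.4664
0.22 0.4321 0.5005 0.4663
0.24 0.4315 0.5011 0.4663
0.26 0.4321 0.5014 0.4668
0.28 0.4316 0.5012 0.4664
0.3 0.4321 0.5016 0.4669
0.32 0.4416 0.491 0.4663
cheek [0.4290347  0.28691647 0.04002623] [0.50454519 0.32339114 0.04879494]
hole floor 1463 [0.44032806 0.18729713 0.00563162] [0.49312112 0.23730849 0.01052887] [0.46613634 0.2132474  0.00799572]
rim 139 (array([0.46621762, 0.21880466]), np.float64(0.025900396257478534)) [0.44069441 0.18457773 0.0310112 ] [0.49205461 0.24398008 0.03657955]
```

```bash
python3 -m pendant '[[0.4,0.13,0.8,0,0,0],[0.4,0.13,0.8,0,0,0],[0.39,0.13,0.8,0,0,0],[0,0,0.8,0,0,0],[0,0,0.8,0,0,0]]' >/dev/null
python3 -m pendant '[[0,0,0.8,0,0,0],[0,0,0.7,0,0,0],[0,0,0.41,0,0,0],[0,0,0,0,0,0],[0,0,0,0,0,0]]'
python3 -m pendant '[[0,0,0,0,0,0],[0,0,0,0,0,0],[0,0,0,0,0,0],[0,0,0,0,0,0],[0,0,0,0,0,0]]' -1 25
python3 -m pendant '[[0,0,0,0,0,0],[0,0,0,0,0,0],[0,0,0,0,0,0],[0,0,0,0,0,0]]'
```

```text
clock: 3.53
tool_pos: [0.4689, 0.2808, 0.0909]
eef_rot: [0.707, 0.708, -0.0, -0.0]
contact_force: [-0.3, 0.3, 0.9]
opening: 1.002
finger_force: 0.0
clock: 3.95
tool_pos: [0.4698, 0.2799, 0.0915]
eef_rot: [0.707, 0.707, 0.0, 0.0]
contact_force: [0.0, 0.5, -0.3]
opening: 0.645
finger_force: 0.0
clock: 4.28
tool_pos: [0.4697, 0.2798, 0.091]
eef_rot: [0.707, 0.707, 0.0, -0.0]
contact_force: [-0.1, 0.2, -0.6]
opening: 0.431
finger_force: 24.9
```

```bash
python3 -m pendant '[[0,0,-0.4,0,0,0],[0,0,-0.8,0,0,0],[0,0,-1,0,0,0],[0,0,-1,0,0,0],[0,0,-1,0,0,0]]'
python3 -m pendant '[[0,0,-1,0,0,0],[0,0,-0.7,0,0,0],[0,0,-0.3,0,0,0],[0,0,0,0,0,0],[0,0,0,0,0,0]]'
for i in 1; do
python3 -m pendant '[[-0.3,0,0,0,0,0],[-0.6,0,0,0,0,0],[-1,0,0,0,0,0],[-1,0,0,0,0,0],[-1,0,0,0,0,0]]'
python3 -m pendant '[[-1,0,0,0,0,0],[-1,0,0,0,0,0],[-1,0,0,0,0,0],[-1,0,0,0,0,0],[-1,0,0,0,0,0]]' >/dev/null
python3 -m pendant '[[-1,0,0,0,0,0],[-1,0,0,0,0,0],[-1,0,0,0,0,0],[-1,0,0,0,0,0],[-1,0,0,0,0,0]]' >/dev/null
python3 -m pendant '[[-1,0,0,0,0,0],[-1,0,0,0,0,0],[-1,0,0,0,0,0],[-1,0,0,0,0,0],[-1,0,0,0,0,0]]' >/dev/null
python3 -m pendant '[[-1,0,0,0,0,0],[-1,0,0,0,0,0],[-1,0,0,0,0,0],[-0.7,0,0,0,0,0],[-0.4,0,0,0,0,0]]' >/dev/null
python3 -m pendant '[[0,0,0,0,0,0],[0,0,0,0,0,0],[0,0,0,0,0,0]]'
done
python3 - <<'E'
from h import *
p,P,s=shot('w2'); print(s['q'])
p2,d2=optics.snapshot('side'); cv2.imwrite('pics/s2.png',p2); np.save('pics/s2.npy',cloud('side',d2))
for h in(.15,.092): tops(P,h)
E
```

```text
clock: 4.7
tool_pos: [0.4693, 0.2795, 0.1975]
eef_rot: [0.707, 0.707, -0.0, -0.0]
contact_force: [1.0, -0.3, -1.2]
opening: 0.433
finger_force: 24.9
clock: 5.12
tool_pos: [0.4692, 0.2796, 0.2457]
eef_rot: [0.707, 0.707, -0.0, -0.0]
contact_force: [-0.6, -0.5, -1.0]
opening: 0.433
finger_force: 24.9
clock: 5.53
tool_pos: [0.4686, 0.1793, 0.2449]
eef_rot: [0.708, 0.707, -0.002, -0.0]
contact_force: [0.1, -0.1, -1.3]
opening: 0.429
finger_force: 24.9
clock: 7.45
tool_pos: [0.4688, -0.2936, 0.2455]
eef_rot: [0.707, 0.707, 0.0, -0.001]
contact_force: [-0.9, 0.1, -0.9]
opening: 0.429
finger_force: 24.9
[ 0.44153734  0.58395928  0.05786828  1.78362495 -0.04711255  0.7771102
  0.52413115]
0.092 px [168. 180.] 1450 c [ 0.3658 -0.2779] r 0.0198 mean [ 0.3666 -0.2774  0.0915]
```

View pics/w2.png

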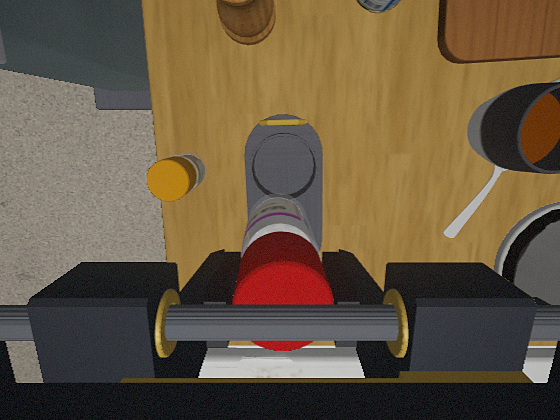

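The wrist view shows the jar held straight, the wide cup at (284,165), the brass handle at (284,122), the mill foot at (248,20) and an orange cap at (172,178).

```bash
python3 - <<'E'
from h import *
def cup(P,u0,u1,v0,v1,rr):
    q=P[v0:v1,u0:u1].reshape(-1,3); a=q[(q[:,2]>.0305)&(q[:,2]<.036)]
    c,R_=circ(a[:,:2]); 
    for _ in range(5):
        d=np.hypot(*(a[:,:2]-c).T); k=abs(d-R_)<.006; c,R_=circ(a[k,:2])
    d=np.hypot(*(a[:,:2]-c).T); k=d<R_+.008
    print('rim',len(a),k.sum(),c.round(4),R_.round(4),'enc',cv2.minEnclosingCircle(a[k,:2].astype(np.float32)))
    f=q[(q[:,2]>-.002)&(q[:,2]<.012)&(np.hypot(*(q[:,:2]-c).T)<R_-.002)]; print('floor',len(f),f.mean(0).round(4),f.min(0).round(4),f.max(0).round(4))
P=np.load('pics/w2.npy'); cup(P,245,322,128,200,0)
h=P[112:130,255:315].reshape(-1,3); h=h[h[:,2]>.036]; print('handle',h.mean(0),h.min(0),h.max(0))
q=P[112:240,235:335].reshape(-1,3); q=q[(q[:,2]>.003)&(q[:,2]<.036)]
for y in np.arange(-.34,-.21,.02):
    t=q[abs(q[:,1]-y)<.005]
    if len(t)>5: print(round(y,2),t[:,0].min().round(4),t[:,0].max().round(4))
S=cloud('side',np.load('pics/side0.npy'))
cup(S,308,348,303,340,0); cup(S,322,362,338,370,0)
for z in(.085,): pass
E
python3 - <<'E'
import cv2
p=cv2.imread('pics/s2.png'); cv2.imwrite('pics/s2c.png',cv2.resize(p[200:400,220:460],None,fx=3,fy=3,interpolation=3))
E
```

```text
rim 419 419 [ 0.472  -0.2742] 0.0354 enc ((0.47187960147857666, -0.27424272894859314), 0.03691982850432396)
floor 2620 [ 0.4719 -0.2735  0.005 ] [ 0.4389 -0.3073  0.0015] [ 0.505  -0.2415  0.008 ]
handle [ 0.47083079 -0.22638842  0.0474063 ] [ 0.45055653 -0.22946141  0.03604172] [ 0.49163488 -0.2235054   0.39160932]
-0.34 0.4293 0.5187
-0.32 0.4284 0.5182
-0.3 0.4277 0.5175
-0.28 0.4272 0.5168
-0.26 0.4277 0.5161
-0.24 0.4316 0.512
-0.22 0.4472 0.4951
rim 95 92 [ 0.4702 -0.274 ] 0.0356 enc ((0.47038573026657104, -0.2737060487270355), 0.037075988948345184)
floor 482 [ 0.4723 -0.2719  0.0054] [ 4.412e-01 -3.025e-01 -2.000e-04] [ 0.5035 -0.2405  0.0117]
rim 83 82 [ 0.4722 -0.354 ] 0.027 enc ((0.47227489948272705, -0.3538048565387726), 0.028498638421297073)
floor 295 [ 0.4743 -0.3526  0.0053] [ 0.452  -0.3757  0.0008] [ 0.4968 -0.3296  0.0107]
```

View pics/s2c.png

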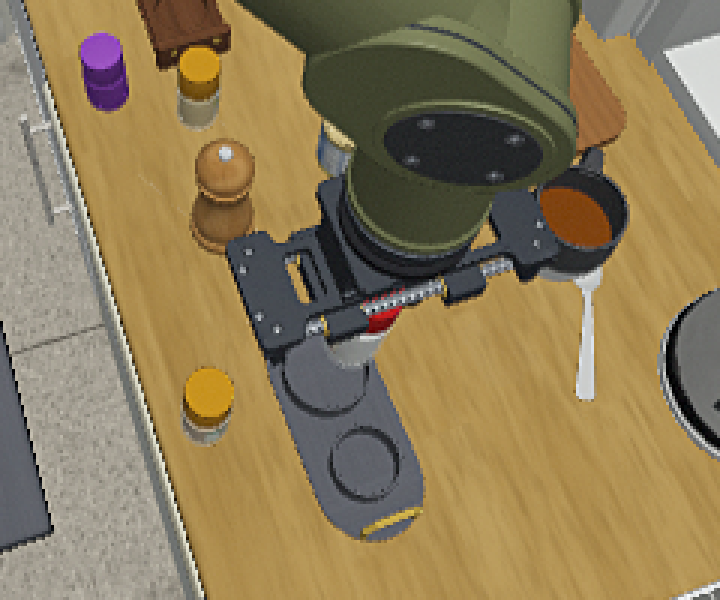

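The side crop shows the narrow cup clear at crop (365,463), and the salt hanging over the wide cup. I'll move the salt over the narrow cup and check where it hangs.

```bash
python3 -m pendant '[[-0.5,0.04,0,0,0,0],[-0.8,0.05,0,0,0,0],[-0.7,0.05,0,0,0,0],[-0.3,0.03,0,0,0,0],[0,0,0,0,0,0]]' >/dev/null
python3 -m pendant '[[0,0,0.5,0,0,0],[0,0,1,0,0,0],[0,0,1,0,0,0],[0,0,0.9,0,0,0],[0,0,0.4,0,0,0]]'
python3 -m pendant '[[0,0,0,0,0,0],[0,0,0,0,0,0]]'
python3 - <<'E'
from h import *
s=r.get_state()
p,P,_=shot('w3'); z=s['tool_pos'][2]
hsv=cv2.cvtColor(p,cv2.COLOR_BGR2HSV); red=((hsv[...,0]<8)|(hsv[...,0]>172))&(hsv[...,1]>150)&(hsv[...,2]>60)
q=P[red]; print('toolz',z,s['tool_pos'],len(q)); top=np.percentile(q[:,2],95); print('ztop',top, 'expect',z+.035)
t=q[abs(q[:,2]-(z+.035))<.005]; print(len(t),cv2.minEnclosingCircle(t[:,:2].astype(np.float32)),t.min(0),t.max(0))
pp,d=optics.snapshot('side'); cv2.imwrite('pics/s3.png',cv2.resize(pp[250:400,270:430],None,fx=4,fy=4,interpolation=3))
E
```

```text
clock: 8.38
tool_pos: [0.4722, -0.3502, 0.1483]
eef_rot: [0.707, 0.707, 0.0, -0.003]
contact_force: [0.3, -0.0, -1.4]
opening: 0.429
finger_force: 24.9
clock: 8.55
tool_pos: [0.4736, -0.3522, 0.1512]
eef_rot: [0.707, 0.707, 0.0, -0.0]
contact_force: [1.1, -0.6, -0.7]
opening: 0.43
finger_force: 24.9
toolz 0.15116455720928076 [ 0.47361378 -0.35217874  0.15116456] 6200
ztop 0.18652426261258406 expect 0.18616455720928077
4210 ((0.4748150706291199, -0.35359126329421997), 0.019629796966910362) [ 0.45597748 -0.37261858  0.18116992] [ 0.49408518 -0.33433255  0.1881459 ]
```

View pics/s3.png

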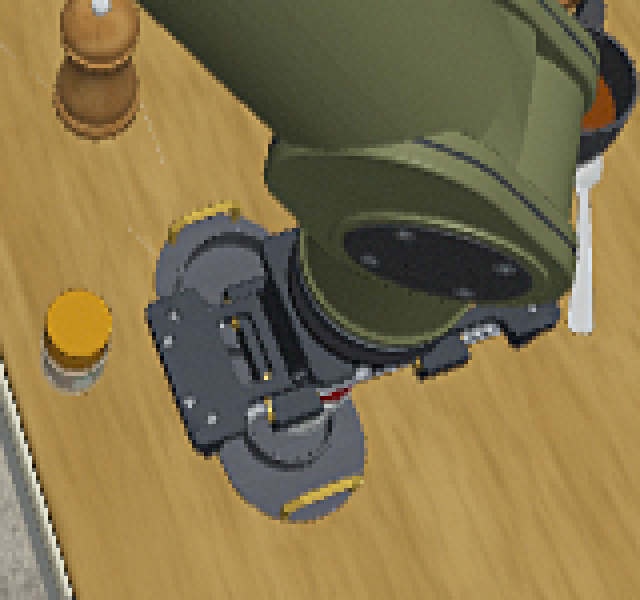

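```bash
python3 -m pendant '[[0,0,0.6,0,0,0],[0,0,0.6,0,0,0],[0,0,0.5,0,0,0],[0,0,0.3,0,0,0],[0,0,0.15,0,0,0]]'
python3 -m pendant '[[0,0,0.1,0,0,0],[0,0,0.07,0,0,0],[0,0,0.05,0,0,0],[0,0,0.05,0,0,0],[0,0,0.05,0,0,0]]'
python3 -m pendant '[[0,0,0.02,0,0,0],[0,0,0,0,0,0],[0,0,0,0,0,0]]'
```

```text
clock: 9.07
tool_pos: [0.4736, -0.3528, 0.0973]
eef_rot: [0.707, 0.707, 0.0, 0.0]
contact_force: [0.5, 0.0, -0.5]
opening: 0.431
finger_force: 24.9
clock: 9.48
tool_pos: [0.4735, -0.3529, 0.0895]
eef_rot: [0.707, 0.707, 0.0, 0.0]
contact_force: [-0.2, -0.0, -0.7]
opening: 0.429
finger_force: 24.9
clock: 9.73
tool_pos: [0.4733, -0.3527, 0.0887]
eef_rot: [0.707, 0.707, 0.0, 0.0]
contact_force: [0.3, 0.1, -1.2]
opening: 0.431
finger_force: 24.9
```

```bash
python3 -m pendant '[[0,0,0.02,0,0,0],[0,0,0.02,0,0,0],[0,0,0,0,0,0]]' | grep -E 'tool_pos|contact'
python3 -m pendant '[[0,0,0.02,0,0,0],[0,0,0.02,0,0,0],[0,0,0,0,0,0]]' | grep -E 'tool_pos|contact'
```

```text
tool_pos: [0.4734, -0.3529, 0.088]
contact_force: [-0.1, 0.7, 2.1]
tool_pos: [0.4734, -0.3533, 0.0879]
contact_force: [-2.0, 1.5, 9.6]
```

```bash
python3 -m pendant '[[0,0,-0.03,0,0,0],[0,0,0,0,0,0],[0,0,0,0,0,0],[0,0,0,0,0,0],[0,0,0,0,0,0]]' 1
python3 -m pendant '[[0,0,0,0,0,0],[0,0,-0.3,0,0,0],[0,0,-0.7,0,0,0],[0,0,-1,0,0,0],[0,0,-1,0,0,0]]'
python3 -m pendant '[[0,0,-1,0,0,0],[0,0,-1,0,0,0],[0,0,-1,0,0,0],[0,0,-0.5,0,0,0],[0,0,0,0,0,0]]' >/dev/null
python3 -m pendant '[[1,-0.15,0,0,0,0],[1,-0.15,0,0,0,0],[1,-0.15,0,0,0,0],[1,-0.15,0,0,0,0],[1,-0.15,0,0,0,0]]' >/dev/null
python3 -m pendant '[[1,-0.15,0,0,0,0],[1,-0.15,0,0,0,0],[1,-0.15,0,0,0,0],[1,-0.15,0,0,0,0],[1,-0.15,0,0,0,0]]' >/dev/null
python3 -m pendant '[[0.5,0,0,0,0,0],[0,0,0,0,0,0],[0,0,0,0,0,0]]'
python3 - <<'E'
from h import *
p,P,s=shot('w4'); print(s['tool_pos'])
tops(P,.092); tops(P,.148,.005,n0=15); tops(P,.136,.004); tops(P,.122,.004)
m=(np.abs(P[...,0]-.435)<.04)&(np.abs(P[...,1]+.115)<.045)&(P[...,2]>.105)&(P[...,2]<.16)
q=P[m]; print(len(q),q.min(0),q.max(0),cv2.minEnclosingCircle(q[:,:2].astype(np.float32)))
E
```

```text
clock: 10.65
tool_pos: [0.4732, -0.3526, 0.0872]
eef_rot: [0.707, 0.707, 0.0, -0.0]
contact_force: [1.1, -0.6, -0.5]
opening: 0.784
finger_force: 0.0
clock: 11.07
tool_pos: [0.4728, -0.3524, 0.1632]
eef_rot: [0.707, 0.707, -0.0, -0.001]
contact_force: [0.6, 0.5, -0.1]
opening: 1.0
finger_force: 0.0
clock: 12.57
tool_pos: [0.4357, -0.09, 0.2495]
eef_rot: [0.707, 0.707, -0.0, -0.0]
contact_force: [0.3, -0.8, -0.5]
opening: 1.001
finger_force: 0.0
[ 0.43569106 -0.09004701  0.24953025]
0.092 px [203.  38.] 1925 c [0.3712 0.0434] r 0.0198 mean [0.3716 0.0431 0.0916]
0.092 px [300.  91.] 1675 c [0.4523 0.0017] r 0.0196 mean [0.452  0.0018 0.0917]
0.092 px [216. 365.] 921 c [ 0.3662 -0.2772] r 0.02 mean [ 0.3662 -0.2757  0.0913]
0.148 px [279. 241.] 181 c [ 0.4346 -0.1143] r 0.006 mean [ 0.4348 -0.1136  0.1484]
0.136 px [279. 235.] 1445 c [ 0.4347 -0.1152] r 0.0204 mean [ 0.4347 -0.1135  0.136 ]
0.122 px [280. 214.] 217 c [ 0.4349 -0.1145] r 0.0252 mean [ 0.4353 -0.0982  0.1234]
2658 [ 0.41028985 -0.13929649  0.10505429] [ 0.45958981 -0.09063531  0.15119291] ((0.4347583055496216, -0.11544353514909744), 0.025188658386468887)
```

View pics/w4.png

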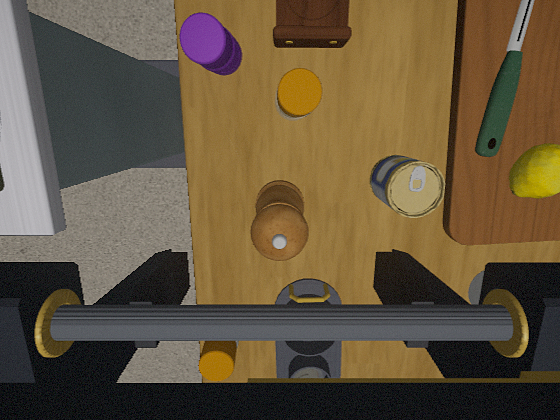

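The mill head is at (279,235), clear of its neighbours. The salt stands in the narrow cup, partly hidden at (310,370). Next is the mill grasp.

```bash
python3 -m pendant '[[-0.3,-0.03,0.4,0,0,0],[-0.34,-0.03,0.8,0,0,0],[-0.3,-0.02,0.8,0,0,0],[0,0,0.8,0,0,0],[0,0,0.8,0,0,0]]' >/dev/null
python3 -m pendant '[[0,0,0.8,0,0,0],[0,0,0.8,0,0,0],[0,0,0.46,0,0,0],[0,0,0.2,0,0,0],[0,0,0,0,0,0]]'
python3 -m pendant '[[0,0,0,0,0,0],[0,0,0,0,0,0],[0,0,0,0,0,0],[0,0,0,0,0,0],[0,0,0,0,0,0]]' -1 35
python3 -m pendant '[[0,0,0,0,0,0],[0,0,0,0,0,0],[0,0,0,0,0,0],[0,0,0,0,0,0]]'
python3 -m pendant '[[0,0,-0.2,0,0,0],[0,0,-0.5,0,0,0],[0,0,-0.8,0,0,0],[0,0,-0.8,0,0,0],[0,0,-0.5,0,0,0]]'
```

```text
clock: 13.45
tool_pos: [0.4334, -0.115, 0.1024]
eef_rot: [0.708, 0.706, -0.001, -0.001]
contact_force: [-1.0, -0.0, 0.4]
opening: 1.0
finger_force: 0.0
clock: 13.87
tool_pos: [0.4343, -0.1137, 0.104]
eef_rot: [0.707, 0.707, 0.0, 0.0]
contact_force: [-0.7, -0.0, 0.6]
opening: 0.643
finger_force: 0.0
clock: 14.2
tool_pos: [0.434, -0.1137, 0.1037]
eef_rot: [0.707, 0.707, 0.0, 0.0]
contact_force: [-0.8, -0.1, 6.2]
opening: 0.525
finger_force: 34.6
clock: 14.62
tool_pos: [0.434, -0.1137, 0.1748]
eef_rot: [0.707, 0.707, 0.0, 0.0]
contact_force: [0.2, -0.2, -2.0]
opening: 0.524
finger_force: 34.9
```

```bash
python3 -m pendant '[[-0.4,0.1,0,0,0,0],[-0.9,0.2,0,0,0,0],[-1,0.23,0,0,0,0],[-1,0.23,0,0,0,0],[-1,0.23,0,0,0,0]]' >/dev/null
python3 -m pendant '[[-1,0.23,0,0,0,0],[-0.7,0.18,0,0,0,0],[-0.37,0.09,0,0,0,0],[0,0,0,0,0,0],[0,0,0,0,0,0]]'
python3 -m pendant '[[0,0,0,0,0,0],[0,0,0,0,0,0]]'
python3 - <<'E'
from h import *
p,P,s=shot('w5'); z=s['tool_pos'][2]-.1037; x,y,_=s['tool_pos']; print(s['tool_pos'])
m=(np.abs(P[...,0]-x)<.04)&(np.abs(P[...,1]-y)<.045)&(P[...,2]>z+.105)&(P[...,2]<z+.16)&(np.mgrid[:420,:560][0]<300)
hsv=cv2.cvtColor(p,cv2.COLOR_BGR2HSV); m&=hsv[...,1]>80
q=P[m]; print(len(q),q.min(0),q.max(0),cv2.minEnclosingCircle(q[:,:2].astype(np.float32)))
k=P[(np.abs(P[...,0]-x)<.01)&(np.abs(P[...,1]-y)<.012)&(np.abs(P[...,2]-z-.148)<.005)]; print('knob',len(k),k.mean(0) if len(k) else 0)
E
```

```text
clock: 15.45
tool_pos: [0.4704, -0.2724, 0.1726]
eef_rot: [0.708, 0.707, -0.0, -0.001]
contact_force: [-0.3, 0.7, -2.7]
opening: 0.526
finger_force: 34.9
clock: 15.62
tool_pos: [0.4709, -0.2711, 0.1732]
eef_rot: [0.707, 0.708, 0.0, -0.001]
contact_force: [0.1, 1.0, -2.2]
opening: 0.53
finger_force: 34.9
[ 0.47085396 -0.27108759  0.17318382]
8671 [ 0.43136077 -0.27532439  0.17448596] [ 0.51074465 -0.24771033  0.22033477] ((0.47100377082824707, -0.26247721910476685), 0.03974353149533272)
knob 37 [ 0.47137895 -0.26663079  0.2140265 ]
```

View pics/w5.png

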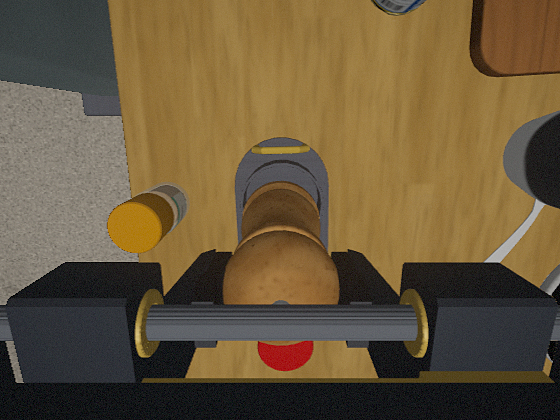

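Run:
```python
from h import *
P=np.load('pics/w5.npy')[150:300,225:345].reshape(-1,3)
for z in np.arange(.066,.215,.008):
    q=P[(abs(P[:,2]-z)<.004)&(abs(P[:,0]-.471)<.034)]
    if len(q)>20: print(z.round(3),len(q),'x',q[:,0].min().round(4),q[:,0].max().round(4),'ymax',q[:,1].max().round(4),circ(q[:,:2]))
```

```text
0.074 64 x 0.4471 0.4966 ymax -0.2463 (array([ 0.47105644, -0.27548385]), np.float64(0.02894664848178717))
0.082 508 x 0.4425 0.4996 ymax -0.2464 (array([ 0.47109261, -0.27554549]), np.float64(0.027728927079228572))
0.09 28 x 0.4498 0.4892 ymax -0.2495 (array([ 0.47078348, -0.27602664]), np.float64(0.026452615992575982))
0.098 72 x 0.4441 0.4973 ymax -0.248 (array([ 0.47110542, -0.2753122 ]), np.float64(0.027187257597170666))
0.106 371 x 0.445 0.4978 ymax -0.2477 (array([ 0.47113161, -0.27476064]), np.float64(0.026228357238611135))
0.114 523 x 0.4456 0.4965 ymax -0.2489 (array([ 0.4710979 , -0.27471167]), np.float64(0.02456124819402767))
0.122 522 x 0.448 0.4941 ymax -0.251 (array([ 0.47116885, -0.27442362]), np.float64(0.02235653658048539))
0.13 395 x 0.4507 0.4915 ymax -0.253 (array([ 0.47121758, -0.27435153]), np.float64(0.02051430738510318))
0.138 296 x 0.4541 0.4882 ymax -0.2543 (array([ 0.47121304, -0.27411682]), np.float64(0.01923868557594633))
0.146 83 x 0.4593 0.4842 ymax -0.2542 (array([ 0.47130201, -0.27210118]), np.float64(0.017404871907541797))
0.154 38 x 0.4625 0.4793 ymax -0.2535 (array([ 0.47128799, -0.2699198 ]), np.float64(0.01618169534388497))
0.17 247 x 0.4452 0.5009 ymax -0.2492 (array([ 0.47180936, -0.27717287]), np.float64(0.027365895783529635))
0.178 602 x 0.4456 0.5006 ymax -0.2489 (array([ 0.47211563, -0.27993662]), np.float64(0.029402048938886087))
0.186 233 x 0.447 0.4991 ymax -0.2482 (array([ 0.47208665, -0.27605077]), np.float64(0.027525394975031894))
0.194 1847 x 0.448 0.4977 ymax -0.2477 (array([ 0.47168744, -0.27281593]), np.float64(0.023679659732708965))
0.202 3486 x 0.4489 0.4964 ymax -0.2499 (array([ 0.47165122, -0.27139912]), np.float64(0.017670944031532267))
0.21 1388 x 0.4557 0.4854 ymax -0.2575 (array([ 0.47113146, -0.26720663]), np.float64(0.007669064194748659))
```

```bash
python3 -m pendant '[[-0.06,0.04,0,0,0.008,0],[0,0,0.4,0,0,0],[0,0,0.6,0,0,0],[0,0,0.6,0,0,0],[0,0,0.4,0,0,0]]'
python3 -m pendant '[[0,0,0.2,0,0,0],[0,0,0.1,0,0,0],[0,0,0.06,0,0,0],[0,0,0.04,0,0,0],[0,0,0,0,0,0]]'
python3 -m pendant '[[0,0,0.04,0,0,0],[0,0,0.04,0,0,0],[0,0,0,0,0,0],[0,0,0,0,0,0]]'
```

```text
clock: 16.08
tool_pos: [0.4715, -0.2721, 0.1218]
eef_rot: [0.707, 0.707, 0.009, -0.01]
contact_force: [-0.1, 0.2, -2.0]
opening: 0.527
finger_force: 34.9
clock: 16.5
tool_pos: [0.4724, -0.2731, 0.1138]
eef_rot: [0.707, 0.707, 0.009, -0.008]
contact_force: [-0.1, -0.3, -2.2]
opening: 0.527
finger_force: 34.9
clock: 16.83
tool_pos: [0.4722, -0.273, 0.1116]
eef_rot: [0.707, 0.707, 0.009, -0.009]
contact_force: [-0.1, -1.0, -2.6]
opening: 0.522
finger_force: 34.9
```

```bash
python3 -m pendant '[[0,0,0.03,0,0,0],[0,0,0.03,0,0,0],[0,0,0,0,0,0]]'| grep -E 'tool_pos|contact'
python3 -m pendant '[[0,0,0.02,0,0,0],[0,0,0.02,0,0,0],[0,0,0,0,0,0]]'| grep -E 'tool_pos|contact'
```

```text
tool_pos: [0.472, -0.2728, 0.1098]
contact_force: [-0.9, -0.6, -1.2]
tool_pos: [0.4721, -0.2729, 0.1091]
contact_force: [0.7, -0.1, -1.0]
```

```bash
python3 -m pendant '[[0,0,0.02,0,0,0],[0,0,0,0,0,0]]'| grep -E 'tool_pos|contact'
python3 -m pendant '[[0,0,0.02,0,0,0],[0,0,0,0,0,0]]'| grep -E 'tool_pos|contact'
python3 -m pendant '[[0,0,0.02,0,0,0],[0,0,0,0,0,0]]'| grep -E 'tool_pos|contact'
```

```text
tool_pos: [0.4721, -0.2728, 0.109]
contact_force: [-0.7, 1.1, 3.6]
tool_pos: [0.4722, -0.2729, 0.109]
contact_force: [-1.3, 0.5, 8.3]
tool_pos: [0.4722, -0.2729, 0.109]
contact_force: [-2.8, 1.5, 12.5]
```

```bash
python3 -m pendant '[[0,0,-0.05,0,0,0],[0,0,0,0,0,0],[0,0,0,0,0,0],[0,0,0,0,0,0],[0,0,0,0,0,0]]' 1
python3 -m pendant '[[0,0,0,0,-0.008,0],[0,0,-0.3,0,0,0],[0,0,-0.7,0,0,0],[0,0,-1,0,0,0],[0,0,-1,0,0,0]]' >/dev/null
python3 -m pendant '[[0,0,-0.8,0,0,0],[0,0,-0.6,0,0,0],[-0.14,-0.5,0,0,0,0],[0,-0.8,0,0,0,0],[0,-1,0,0,0,0]]'
python3 -m pendant '[[0,-1,0,0,0,0],[0,-0.98,0,0,0,0],[0,0,0,0,0,0.0385],[0,0,0,0,0,0.0385],[0,0,0,0,0,0.0385]]' >/dev/null
python3 -m pendant '[[0,0,0,0,0,0.0385],[0,0,0,0,0,0.0385],[0,0,0,0,0,0.0385],[0,0,0,0,0,0.0385],[0,0,0,0,0,0.0385]]' >/dev/null
python3 -m pendant '[[0,0,0,0,0,0.0385],[0,0,0,0,0,0.0385],[0,0,0,0,0,0.0385],[0,0,0,0,0,0.0385],[0,0,0,0,0,0.0385]]' >/dev/null
python3 -m pendant '[[0,0,0,0,0,0],[0,0,0,0,0,0]]'
python3 - <<'E'
from h import *
p,P,s=shot('w6'); print(s['tool_pos'],s['q'])
tops(P,.092,n0=60); tops(P,.153,n0=10); tops(P,.123)
pp,d=optics.snapshot('side'); cv2.imwrite('pics/s6.png',cv2.resize(pp[100:400,180:400],None,fx=2,fy=2,interpolation=3)); S=cloud('side',d); tops(S,.153,n0=8); tops(S,.123,n0=40)
E
```

```text
clock: 18.25
tool_pos: [0.4721, -0.2728, 0.1085]
eef_rot: [0.707, 0.707, 0.009, -0.009]
contact_force: [-0.0, -0.2, -0.7]
opening: 0.881
finger_force: 0.0
clock: 19.08
tool_pos: [0.4155, -0.2763, 0.2195]
eef_rot: [0.707, 0.707, 0.001, 0.001]
contact_force: [0.3, -0.9, -0.1]
opening: 1.002
finger_force: 0.0
clock: 20.5
tool_pos: [0.3653, -0.2761, 0.2189]
eef_rot: [1.0, 0.001, 0.0, -0.0]
contact_force: [0.4, 0.5, 0.6]
opening: 0.997
finger_force: 0.0
[ 0.36526652 -0.27608644  0.21889707] [ 0.23732554  0.55913525  0.48741626  2.09517601 -0.4624026   0.59165207
 -0.51761775]
0.092 px [364.  79.] 158 c [ 0.4699 -0.3484] r 0.0182 mean [ 0.4658 -0.3404  0.0925]
0.092 px [282. 205.] 1620 c [ 0.3654 -0.2783] r 0.0197 mean [ 0.3662 -0.2784  0.0915]
0.153 px [272.  54.] 363 c [ 0.4724 -0.2717] r 0.0061 mean [ 0.472  -0.2718  0.1537]
0.123 px [396.  60.] 2863 c [ 0.4745 -0.3545] r 0.0202 mean [ 0.474  -0.354   0.1223]
0.153 px [257.  38.] 16 c [0.5813 0.7156] r 0.0119 mean [0.5798 0.7124 0.1531]
0.153 px [248.  40.] 14 c [0.5494 0.713 ] r 0.0099 mean [0.5483 0.7132 0.1531]
0.153 px [266.  58.] 9 c [0.5808 0.5985] r 0.0074 mean [0.5794 0.5973 0.1535]
0.153 px [258.  64.] 20 c [0.542  0.5749] r 0.0139 mean [0.5439 0.575  0.1534]
0.153 px [274.  73.] 24 c [0.5814 0.5117] r 0.0421 mean [0.5811 0.5157 0.1526]
0.153 px [284.  90.] 10 c [0.5862 0.4266] r 0.0082 mean [0.5861 0.4262 0.1528]
0.153 px [274.  97.] 20 c [0.5488 0.409 ] r 0.0145 mean [0.5467 0.4069 0.1532]
0.153 px [299. 111.] 62 c [0.6066 0.3432] r 0.0463 mean [0.6001 0.3244 0.1531]
0.153 px [314. 112.] 12 c [0.6411 0.3032] r 0.0067 mean [0.641  0.3042 0.1533]
0.153 px [334. 305.] 24 c [ 0.4711 -0.2717] r 0.0055 mean [ 0.4709 -0.2717  0.154 ]
0.123 px [297. 114.] 89 c [0.6141 0.3781] r 0.0833 mean [0.6008 0.3455 0.1235]
0.123 px [347. 345.] 256 c [ 0.4728 -0.3543] r 0.0196 mean [ 0.4724 -0.3544  0.1227]
```

View pics/s6.png

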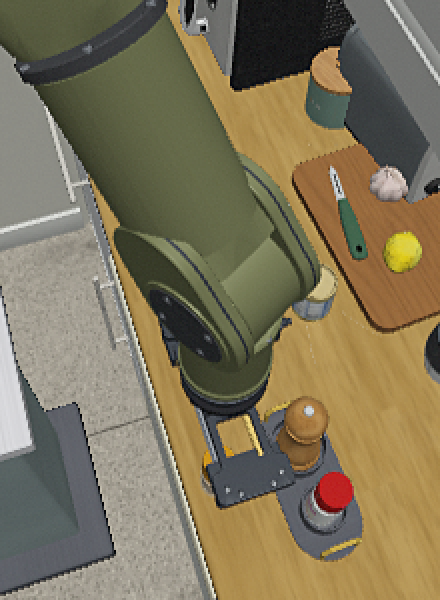

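The salt and mill both stand upright in their cups, with tops at the expected 0.123 and 0.154 m. Now the first orange jar.

```bash
python3 -m pendant '[[0,0.04,0.5,0,0,0],[0,0,0.9,0,0,0],[0,0,0.9,0,0,0],[0,0,0.9,0,0,0],[0,0,0.9,0,0,0]]' >/dev/null
python3 -m pendant '[[0,0,0.9,0,0,0],[0,0,0.8,0,0,0],[0,0,0.44,0,0,0],[0,0,0.2,0,0,0],[0,0,0,0,0,0]]'
python3 -m pendant '[[0,0,0,0,0,0],[0,0,0,0,0,0],[0,0,0,0,0,0],[0,0,0,0,0,0],[0,0,0,0,0,0]]' -1 25 >/dev/null
python3 -m pendant '[[0,0,0,0,0,0],[0,0,0,0,0,0],[0,0,0,0,0,0],[0,0,0,0,0,0],[0,0,0,0,0,0]]'
python3 -m pendant '[[0,0,-0.4,0,0,0],[0,0,-0.8,0,0,0],[0,0,-1,0,0,0],[0,0,-1,0,0,0],[0,0,-1,0,0,0]]'
```

```text
clock: 21.43
tool_pos: [0.3648, -0.2771, 0.057]
eef_rot: [1.0, -0.001, -0.0, -0.001]
contact_force: [-0.9, -1.0, -0.5]
opening: 1.003
finger_force: 0.0
clock: 22.27
tool_pos: [0.3652, -0.2773, 0.0578]
eef_rot: [1.0, -0.001, 0.0, -0.0]
contact_force: [-0.6, -0.1, 1.3]
opening: 0.429
finger_force: 25.0
clock: 22.68
tool_pos: [0.3646, -0.2768, 0.1635]
eef_rot: [1.0, -0.001, -0.001, -0.0]
contact_force: [-0.2, -0.1, -1.1]
opening: 0.431
finger_force: 25.0
```

```bash
python3 -m pendant '[[0,0,-0.6,0,0,-0.0385],[0,0,-0.6,0,0,-0.0385],[0,0,0,0,0,-0.0385],[0,0,0,0,0,-0.0385],[0,0,0,0,0,-0.0385]]' >/dev/null
python3 -m pendant '[[0,0,0,0,0,-0.0385],[0,0,0,0,0,-0.0385],[0,0,0,0,0,-0.0385],[0,0,0,0,0,-0.0385],[0,0,0,0,0,-0.0385]]' >/dev/null
python3 -m pendant '[[0,0,0,0,0,-0.0385],[0,0,0,0,0,-0.0385],[0,0,0,0,0,-0.0385],[0.5,0.1,0,0,0,0],[0.94,0.25,0,0,0,0]]'
python3 -m pendant '[[0.94,0.25,0,0,0,0],[0.94,0.25,0,0,0,0],[0.94,0.25,0,0,0,0],[0.94,0.25,0,0,0,0],[0.94,0.25,0,0,0,0]]' >/dev/null
python3 -m pendant '[[0.94,0.25,0,0,0,0],[0.94,0.25,0,0,0,0],[0.94,0.25,0,0,0,0],[0.94,0.25,0,0,0,0],[0.94,0.25,0,0,0,0]]' >/dev/null
python3 -m pendant '[[0.94,0.25,0,0,0,0],[0.94,0.25,0,0,0,0],[0.94,0.25,0,0,0,0],[0.94,0.25,0,0,0,0],[0.48,0.13,0,0,0,0]]' >/dev/null
python3 -m pendant '[[0,0,0,0,0,0],[0,0,0,0,0,0],[0,0,0,0,0,0]]'
cat >> h.py <<'E'
def held(p,P,s,dz=.034):
    hsv=cv2.cvtColor(p,cv2.COLOR_BGR2HSV); m=(hsv[...,0]>8)&(hsv[...,0]<25)&(hsv[...,1]>170)&(abs(P[...,2]-s['tool_pos'][2]-dz)<.005)&(np.hypot(P[...,0]-s['tool_pos'][0],P[...,1]-s['tool_pos'][1])<.03)
    q=P[m]; print('held',len(q),cv2.minEnclosingCircle(q[:,:2].astype(np.float32)),q.min(0),q.max(0))
def hole(P,x,y,lim=290):
    zz=P[...,2]; v=np.mgrid[:420,:560][0]
    low=((zz<.029)&(np.hypot(P[...,0]-x,P[...,1]-y)<.03)&(v<lim)).astype(np.uint8)
    rim=(cv2.dilate(low,np.ones((3,3)))>0)&(zz>.031)&(zz<.04)
    e=P[rim][:,:2]; print('hole',len(e), *circ(e)) if len(e)>10 else print('no hole')
E
python3 - <<'E'
from h import *
p,P,s=shot('w7'); print(s['tool_pos']); held(p,P,s)
hole(P,.4655,.099); hole(P,.4662,.2188); hole(P,.4664,.279)
tops(P,.113);tops(P,.092)
E
```

```text
clock: 23.93
tool_pos: [0.3727, -0.2434, 0.1925]
eef_rot: [0.709, 0.705, -0.001, 0.0]
contact_force: [0.3, 0.7, -1.9]
opening: 0.427
finger_force: 25.0
clock: 25.43
tool_pos: [0.4642, 0.0977, 0.1926]
eef_rot: [0.708, 0.706, -0.001, 0.0]
contact_force: [0.2, -0.5, -1.1]
opening: 0.434
finger_force: 25.0
[0.46420878 0.09774035 0.19258575]
held 4275 ((0.46792346239089966, 0.0975147932767868), 0.022977225482463837) [0.44508222 0.07706808 0.22158759] [0.4894667  0.11610702 0.23146571]
hole 149 [0.46588508 0.09925732] 0.025641928143590734
hole 201 [0.46629277 0.21841192] 0.02557443655244362
hole 56 [0.46652806 0.2777059 ] 0.02497816411776198
0.113 px [282. 130.] 2929 c [0.4654 0.1589] r 0.0203 mean [0.4654 0.1592 0.1133]
0.092 px [122.  24.] 2703 c [0.3588 0.2296] r 0.0199 mean [0.3596 0.2269 0.0917]
0.092 px [175. 266.] 528 c [0.3732 0.048 ] r 0.0186 mean [0.3793 0.053  0.0914]
```

View pics/w7.png

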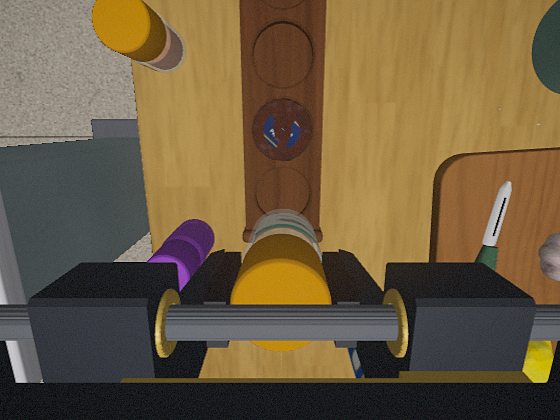

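The wrist view shows the held jar just short of the end opening at (283,190). The black jar is at (282,130), with empty openings at (282,55) and above it. Inserting now.

```bash
python3 -m pendant '[[0.1,0.03,0.4,0,0,0],[0,0,0.9,0,0,0],[0,0,0.9,0,0,0],[0,0,0.8,0,0,0],[0,0,0.7,0,0,0]]'
python3 -m pendant '[[0,0,0.5,0,0,0],[0,0,0.35,0,0,0],[0,0,0.2,0,0,0],[0,0,0.1,0,0,0],[0,0,0,0,0,0]]'
python3 -m pendant '[[0,0,0.05,0,0,0],[0,0,0.04,0,0,0],[0,0,0,0,0,0]]'| grep -E 'tool_pos|contact'
python3 -m pendant '[[0,0,0.03,0,0,0],[0,0,0.03,0,0,0],[0,0,0,0,0,0]]'| grep -E 'tool_pos|contact'
```

```text
clock: 25.9
tool_pos: [0.4653, 0.1003, 0.0993]
eef_rot: [0.708, 0.706, -0.001, 0.0]
contact_force: [-0.5, 0.6, -1.8]
opening: 0.431
finger_force: 25.0
clock: 26.32
tool_pos: [0.4658, 0.1017, 0.0715]
eef_rot: [0.708, 0.707, -0.0, 0.0]
contact_force: [0.5, -0.5, -1.9]
opening: 0.432
finger_force: 25.0
tool_pos: [0.466, 0.1023, 0.0696]
contact_force: [1.3, 0.1, -0.7]
tool_pos: [0.4657, 0.1022, 0.0678]
contact_force: [0.6, 0.3, -1.1]
```

```bash
python3 -m pendant '[[-0.06,0,0.02,0,0,0],[0,0,0.03,0,0,0],[0,0,0,0,0,0]]'| grep -E 'tool_pos|contact'
python3 -m pendant '[[0,0,0.02,0,0,0],[0,0,0.02,0,0,0],[0,0,0,0,0,0]]'| grep -E 'tool_pos|contact'
python3 -m pendant '[[0,0,0.02,0,0,0],[0,0,0,0,0,0]]'| grep -E 'tool_pos|contact'
```

```text
tool_pos: [0.4656, 0.1005, 0.0664]
contact_force: [-0.5, 0.5, -2.0]
tool_pos: [0.4657, 0.1006, 0.0658]
contact_force: [-0.4, -0.5, 3.1]
tool_pos: [0.4657, 0.1006, 0.0657]
contact_force: [-1.5, -1.3, 9.3]
```

```bash
python3 -m pendant '[[0,0,-0.03,0,0,0],[0,0,0,0,0,0],[0,0,0,0,0,0],[0,0,0,0,0,0],[0,0,0,0,0,0]]' 1 | grep -E 'tool_pos|contact|open'
python3 -m pendant '[[0,0,0,0,0,0],[0,0,-0.3,0,0,0],[0,0,-0.7,0,0,0],[0,0,-1,0,0,0],[0,0,-1,0,0,0]]' >/dev/null
python3 -m pendant '[[0,0,-1,0,0,0],[0,0,-1,0,0,0],[-0.5,-0.08,0,0,0,0],[-0.9,-0.13,0,0,0,0],[-0.9,-0.13,0,0,0,0]]' >/dev/null
python3 -m pendant '[[-0.9,-0.13,0,0,0,0],[-0.7,-0.1,0,0,0,0],[0,0,0,0,0,0],[0,0,0,0,0,0]]'
python3 - <<'E'
from h import *
p,P,s=shot('w8'); print(s['tool_pos']); tops(P,.092); tops(P,.1); tops(P,.113)
E
```

```text
tool_pos: [0.4657, 0.1007, 0.0656]
contact_force: [0.1, 0.2, -0.2]
opening: 0.781
clock: 29.07
tool_pos: [0.4512, 0.0026, 0.1912]
eef_rot: [0.708, 0.706, 0.0, 0.0]
contact_force: [-1.7, 1.2, -0.4]
opening: 1.002
finger_force: 0.0
[0.45122268 0.00259525 0.191162  ]
0.092 px [171. 158.] 2243 c [0.3709 0.0436] r 0.0198 mean [0.3719 0.0441 0.0916]
0.092 px [281. 212.] 1960 c [0.4522 0.0019] r 0.0196 mean [0.4521 0.0029 0.0916]
0.1 px [301.   5.] 206 c [0.4654 0.1443] r 0.0138 mean [0.4651 0.14   0.0996]
0.1 px [302.  75.] 2836 c [0.4661 0.0989] r 0.0196 mean [0.4661 0.0988 0.0996]
```

```bash
python3 -m pendant '[[0,0,0.5,0,0,0],[0,0,0.9,0,0,0],[0,0,0.9,0,0,0],[0,0,0.9,0,0,0],[0,0,0.9,0,0,0]]' >/dev/null
python3 -m pendant '[[0,0,0.7,0,0,0],[0,0,0.4,0,0,0],[0,0,0.12,0,0,0],[0,0,0,0,0,0],[0,0,0,0,0,0]]'
python3 -m pendant '[[0,0,0,0,0,0],[0,0,0,0,0,0],[0,0,0,0,0,0],[0,0,0,0,0,0],[0,0,0,0,0,0]]' -1 25 >/dev/null
python3 -m pendant '[[0,0,0,0,0,0],[0,0,0,0,0,0],[0,0,0,0,0,0],[0,0,0,0,0,0],[0,0,0,0,0,0]]'
python3 -m pendant '[[0,0,-0.4,0,0,0],[0,0,-0.8,0,0,0],[0,0,-1,0,0,0],[0,0,-1,0,0,0],[0,0,-1,0,0,0]]' >/dev/null
python3 -m pendant '[[0,0,-0.8,0,0,0],[0,0,-0.4,0,0,0],[0,0,0,0,0,0],[0,0,0,0,0,0]]'
```

```text
clock: 29.95
tool_pos: [0.4518, 0.0037, 0.0583]
eef_rot: [0.707, 0.707, 0.0, 0.0]
contact_force: [-0.3, 0.2, -0.0]
opening: 1.001
finger_force: 0.0
clock: 30.78
tool_pos: [0.4513, 0.0032, 0.0577]
eef_rot: [0.707, 0.707, 0.0, -0.0]
contact_force: [-0.6, -0.2, 0.8]
opening: 0.428
finger_force: 24.9
clock: 31.53
tool_pos: [0.4514, 0.0033, 0.1933]
eef_rot: [0.707, 0.707, 0.001, 0.0]
contact_force: [0.9, 0.6, -0.6]
opening: 0.434
finger_force: 24.9
```

```bash
python3 -m pendant '[[0.5,0.05,0,0,0,0],[0.96,0.06,0,0,0,0],[1,0.06,0,0,0,0],[1,0.06,0,0,0,0],[1,0.06,0,0,0,0]]' >/dev/null
python3 -m pendant '[[1,0.06,0,0,0,0],[1,0.06,0,0,0,0],[1,0.06,0,0,0,0],[0.8,0.06,0,0,0,0],[0.4,0.05,0,0,0,0]]' >/dev/null
python3 -m pendant '[[0,0,0,0,0,0],[0,0,0,0,0,0],[0,0,0,0,0,0]]'
python3 - <<'E'
from h import *
p,P,s=shot('w9'); print(r.get_state()['tool_pos']); held(p,P,s); hole(P,.4663,.2184); hole(P,.4665,.278)
E
```

```text
clock: 32.62
tool_pos: [0.4657, 0.2175, 0.1923]
eef_rot: [0.708, 0.706, -0.001, 0.0]
contact_force: [-0.8, -0.5, -1.6]
opening: 0.429
finger_force: 24.9
[0.46590661 0.21740026 0.19248237]
held 4376 ((0.46540337800979614, 0.2216123342514038), 0.02462267503142357) [0.44118403 0.19790574 0.22131747] [0.48959812 0.23650379 0.23000878]
hole 144 [0.46628214 0.2193256 ] 0.025620923115348526
hole 200 [0.46645957 0.27886502] 0.025590716502919393
```

```bash
python3 -m pendant '[[0,0,0.4,0,0,0],[0,0,0.9,0,0,0],[0,0,0.9,0,0,0],[0,0,0.5,0,0,0],[0,0,0,0,0,0]]' 
python3 -m pendant '[[0,0,0,0,0,0],[0,0,0,0,0,0]]' | grep tool
```

```text
clock: 33.08
tool_pos: [0.4646, 0.2173, 0.1232]
eef_rot: [0.708, 0.706, -0.003, -0.001]
contact_force: [-0.3, -0.8, -1.7]
opening: 0.433
finger_force: 24.9
tool_pos: [0.4667, 0.219, 0.126]
```

```bash
python3 -m pendant '[[0.03,0,0.5,0,0,0],[0,0,0.6,0,0,0],[0,0,0.5,0,0,0],[0,0,0.3,0,0,0],[0,0,0.2,0,0,0]]' | grep -E 'tool_pos|contact'
python3 -m pendant '[[0,0,0.1,0,0,0],[0,0,0.05,0,0,0],[0,0,0,0,0,0],[0,0,0,0,0,0]]'| grep -E 'tool_pos|contact'
python3 -m pendant '[[0,0,0.04,0,0,0],[0,0,0.03,0,0,0],[0,0,0,0,0,0]]'| grep -E 'tool_pos|contact'
```

```text
tool_pos: [0.4664, 0.2203, 0.0729]
contact_force: [-0.6, -0.1, -1.2]
tool_pos: [0.4664, 0.2205, 0.0695]
contact_force: [-0.0, 0.0, -1.3]
tool_pos: [0.4661, 0.2205, 0.0673]
contact_force: [0.2, 0.4, -0.6]
```

```bash
python3 -m pendant '[[0,0,0.03,0,0,0],[0,0,0.02,0,0,0],[0,0,0,0,0,0]]'| grep -E 'tool_pos|contact'
python3 -m pendant '[[0,0,0.02,0,0,0],[0,0,0,0,0,0]]'| grep -E 'tool_pos|contact'
python3 -m pendant '[[0,0,0.02,0,0,0],[0,0,0,0,0,0]]'| grep -E 'tool_pos|contact'
```

```text
tool_pos: [0.466, 0.2204, 0.0659]
contact_force: [1.3, -0.5, -0.5]
tool_pos: [0.466, 0.2204, 0.0657]
contact_force: [1.2, -0.5, 2.6]
tool_pos: [0.466, 0.2204, 0.0657]
contact_force: [-1.8, -0.4, 7.3]
```

```bash
python3 -m pendant '[[0,0,-0.03,0,0,0],[0,0,0,0,0,0],[0,0,0,0,0,0],[0,0,0,0,0,0],[0,0,0,0,0,0]]' 1 | grep -E 'tool_pos|contact|open'
python3 -m pendant '[[0,0,0,0,0,0],[0,0,-0.3,0,0,0],[0,0,-0.7,0,0,0],[0,0,-1,0,0,0],[0,0,-1,0,0,0]]' >/dev/null
python3 -m pendant '[[0,0,-1,0,0,0],[0,0,-1,0,0,0],[0.1,-0.7,0,0,0,0],[0.1,-1,0,0,0,0],[0.1,-1,0,0,0,0]]' >/dev/null
python3 -m pendant '[[0.1,-1,0,0,0,0],[0.03,-0.62,0,0,0,0],[0,0,0,0,0,0],[0,0,0,0,0,0],[0,0,0,0,0,0]]'
python3 - <<'E'
from h import *
p,P,s=shot('w10'); print(s['tool_pos'],s['q']); tops(P,.092); tops(P,.1); tops(P,.113)
hole(P,.4665,.278)
E
```

```text
tool_pos: [0.466, 0.2204, 0.0656]
contact_force: [-0.5, -0.8, 0.8]
opening: 0.789
clock: 36.5
tool_pos: [0.3596, 0.2316, 0.1912]
eef_rot: [0.708, 0.707, 0.001, 0.0]
contact_force: [0.4, 0.8, -0.0]
opening: 0.995
finger_force: 0.0
[0.35957304 0.23155206 0.19115557] [-0.79221861  0.53979772  0.1712619   2.20067543 -0.21833451  0.41408838
 -0.44630808]
0.092 px [278. 214.] 1959 c [0.3582 0.2297] r 0.0196 mean [0.3583 0.2306 0.0918]
0.092 px [403. 218.] 280 c [0.4633 0.2212] r 0.019 mean [0.4537 0.2275 0.0923]
0.092 px [389. 350.] 227 c [0.4559 0.1052] r 0.0156 mean [0.4528 0.1102 0.0925]
0.1 px [422. 229.] 2047 c [0.4668 0.2195] r 0.0198 mean [0.4657 0.2202 0.0995]
0.1 px [406. 362.] 1290 c [0.4658 0.1001] r 0.0197 mean [0.4648 0.1028 0.0993]
hole 177 [0.46600366 0.27888934] 0.025659969966220424
```

Jar 2 is seated with its top at 0.0995 m. Now the last orange jar.

```bash
python3 -m pendant '[[0,-0.05,0.5,0,0,0],[0,0,0.9,0,0,0],[0,0,0.9,0,0,0],[0,0,0.9,0,0,0],[0,0,0.9,0,0,0]]' >/dev/null
python3 -m pendant '[[0,0,0.7,0,0,0],[0,0,0.4,0,0,0],[0,0,0.12,0,0,0],[0,0,0,0,0,0],[0,0,0,0,0,0]]'
python3 -m pendant '[[0,0,0,0,0,0],[0,0,0,0,0,0],[0,0,0,0,0,0],[0,0,0,0,0,0],[0,0,0,0,0,0]]' -1 25 >/dev/null
python3 -m pendant '[[0,0,0,0,0,0],[0,0,0,0,0,0],[0,0,0,0,0,0],[0,0,0,0,0,0],[0,0,0,0,0,0]]'
python3 -m pendant '[[0,0,-0.4,0,0,0],[0,0,-0.8,0,0,0],[0,0,-1,0,0,0],[0,0,-1,0,0,0],[0,0,-1,0,0,0]]' >/dev/null
python3 -m pendant '[[0,0,-0.8,0,0,0],[0,0,-0.4,0,0,0],[0,0,0,0,0,0],[0,0,0,0,0,0],[0,0,0,0,0,0]]'
```

```text
clock: 37.38
tool_pos: [0.3586, 0.2317, 0.0603]
eef_rot: [0.708, 0.706, -0.001, -0.0]
contact_force: [0.8, -0.8, -0.1]
opening: 1.003
finger_force: 0.0
clock: 38.22
tool_pos: [0.3575, 0.2319, 0.0606]
eef_rot: [0.707, 0.707, -0.001, -0.001]
contact_force: [-0.0, -0.3, 0.0]
opening: 0.43
finger_force: 25.0
clock: 39.05
tool_pos: [0.3572, 0.2318, 0.1949]
eef_rot: [0.707, 0.707, -0.002, -0.001]
contact_force: [-0.9, -0.2, -2.1]
opening: 0.428
finger_force: 25.0
```

```bash
python3 -m pendant '[[0.2,0.4,0,0,0,0],[0.4,0.9,0,0,0,0],[0.4,0.9,0,0,0,0],[0.4,0.9,0,0,0,0],[0.34,0.8,0,0,0,0]]' >/dev/null
python3 -m pendant '[[0.2,0.45,0,0,0,0],[0,0,0,0,0,0],[0,0,0.6,0,0,0],[0,0,0.9,0,0,0],[0,0,0.8,0,0,0]]' >/dev/null
python3 -m pendant '[[0,0,0.4,0,0,0],[0,0,0,0,0,0],[0,0,0,0,0,0],[0,0,0,0,0,0]]'
python3 - <<'E'
from h import *
p,P,s=shot('w11'); print(s['tool_pos']); held(p,P,s,.0315); hole(P,.4665,.2786); tops(P,.1)
E
```

```text
clock: 40.22
tool_pos: [0.4667, 0.2803, 0.1283]
eef_rot: [0.708, 0.707, -0.001, -0.0]
contact_force: [-0.5, -0.2, -0.9]
opening: 0.426
finger_force: 25.0
[0.46669497 0.28030177 0.1283282 ]
held 4120 ((0.46693184971809387, 0.28594666719436646), 0.027011753991246223) [0.44005888 0.25911315 0.15486384] [0.49377528 0.29768919 0.16320065]
hole 146 [0.46638902 0.2793378 ] 0.025484912680311184
0.1 px [522.  79.] 2402 c [0.5876 0.364 ] r 0.0385 mean [0.5848 0.3657 0.1001]
0.1 px [524. 183.] 581 c [0.6003 0.3144] r 0.0112 mean [0.5951 0.3153 0.1001]
0.1 px [281. 220.] 289 c [0.4674 0.2852] r 0.0192 mean [0.4672 0.2951 0.1001]
0.1 px [280. 353.] 1023 c [0.4672 0.2172] r 0.0191 mean [0.4668 0.2104 0.1   ]
```

View pics/w11.png

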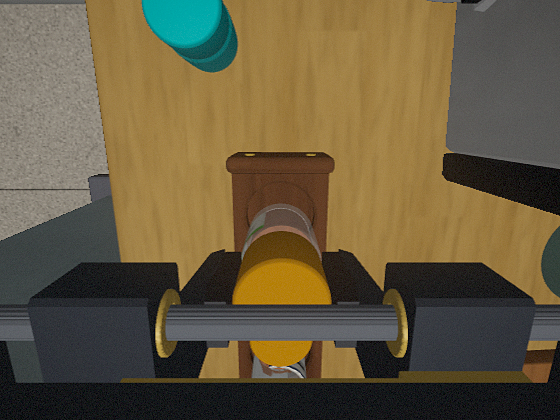

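The last orange jar is centred over the end opening, whose far rim shows at (282,190). Lowering.

```bash
python3 -m pendant '[[0,0,0.5,0,0,0],[0,0,0.6,0,0,0],[0,0,0.5,0,0,0],[0,0,0.3,0,0,0],[0,0,0.2,0,0,0]]' | grep -E 'tool_pos|contact'
python3 -m pendant '[[0,0,0.1,0,0,0],[0,0,0.05,0,0,0],[0,0,0,0,0,0],[0,0,0,0,0,0]]'| grep -E 'tool_pos|contact'
python3 -m pendant '[[0,0,0.03,0,0,0],[0,0,0.02,0,0,0],[0,0,0,0,0,0]]'| grep -E 'tool_pos|contact'
```

```text
tool_pos: [0.4665, 0.2804, 0.0752]
contact_force: [0.7, -0.6, -0.3]
tool_pos: [0.4666, 0.2804, 0.0719]
contact_force: [0.4, -0.2, -0.6]
tool_pos: [0.4663, 0.2803, 0.0703]
contact_force: [-0.8, 0.3, -1.2]
```

```bash
python3 -m pendant '[[0,0,0.03,0,0,0],[0,0,0.02,0,0,0],[0,0,0,0,0,0]]'| grep -E 'tool_pos|contact'
python3 -m pendant '[[0,0,0.02,0,0,0],[0,0,0,0,0,0]]'| grep -E 'tool_pos|contact'
python3 -m pendant '[[0,0,0.02,0,0,0],[0,0,0,0,0,0]]'| grep -E 'tool_pos|contact'
```

```text
tool_pos: [0.4662, 0.2802, 0.0688]
contact_force: [0.5, 0.3, -0.8]
tool_pos: [0.4663, 0.2803, 0.0686]
contact_force: [-0.0, 0.3, 2.5]
tool_pos: [0.4663, 0.2803, 0.0686]
contact_force: [-1.8, -0.5, 6.5]
```

```bash
python3 -m pendant '[[0,0,-0.03,0,0,0],[0,0,0,0,0,0],[0,0,0,0,0,0],[0,0,0,0,0,0],[0,0,0,0,0,0]]' 1 | grep -E 'tool_pos|contact|open'
python3 -m pendant '[[0,0,0,0,0,0],[0,0,-0.3,0,0,0],[0,0,-0.7,0,0,0],[0,0,-1,0,0,0],[0,0,-1,0,0,0]]' >/dev/null
python3 -m pendant '[[0,0,-1,0,0,0],[0,0,-1,0,0,0],[0,0,-1,0,0,0],[0,-0.4,-0.5,0,0,0],[0.5,-0.7,0,0,0,0]]' >/dev/null
python3 -m pendant '[[0.8,-0.8,0,0,0,0],[0.8,-0.8,0,0,0,0],[0.8,-0.8,0,0,0,0],[0.6,-0.4,0,0,0,0],[0,0,0,0,0,0]]' >/dev/null
python3 -m pendant '[[0,0,0,0,0,0],[0,0,0,0,0,0],[0,0,0,0,0,0]]'
python3 - <<'E'
from h import *
pp,d=optics.snapshot('side'); cv2.imwrite('pics/end.png',cv2.resize(pp[90:390,190:400],None,fx=2,fy=2,interpolation=3)); S=cloud('side',d)
xr=(.34,.6)
for h in(.1,.113,.123,.154,.072): print(h); tops(S[90:390,190:360],h,.004,xr,10 if h==.154 else 50)
E
```

```text
tool_pos: [0.4663, 0.2803, 0.0686]
contact_force: [-0.1, -0.1, 0.9]
opening: 0.785
clock: 43.77
tool_pos: [0.3706, 0.3665, 0.2317]
eef_rot: [0.708, 0.706, -0.001, -0.0]
contact_force: [0.5, 0.0, -0.6]
opening: 1.002
finger_force: 0.0
0.1
0.1 px [72. 55.] 103 c [0.4632 0.2769] r 0.0215 mean [0.4652 0.2764 0.0997]
0.1 px [78. 69.] 105 c [0.4654 0.2174] r 0.0197 mean [0.4653 0.2172 0.0996]
0.1 px [ 90. 101.] 123 c [0.4643 0.098 ] r 0.02 mean [0.4642 0.0974 0.0996]
0.113
0.113 px [83. 81.] 125 c [0.4629 0.1591] r 0.0211 mean [0.4634 0.1579 0.1133]
0.123
0.123 px [157. 255.] 257 c [ 0.4726 -0.3542] r 0.0195 mean [ 0.4722 -0.3546  0.1227]
0.154
0.154 px [85.  6.] 17 c [0.5492 0.4101] r 0.0144 mean [0.5484 0.4065 0.1551]
0.154 px [104.  18.] 25 c [0.5911 0.3449] r 0.0397 mean [0.5898 0.3411 0.1547]
0.154 px [144. 215.] 23 c [ 0.4707 -0.2727] r 0.005 mean [ 0.4711 -0.2717  0.1541]
0.072
0.072 px [148. 150.] 259 c [ 0.5683 -0.0878] r 0.0297 mean [ 0.5679 -0.0871  0.0703]
```

View pics/end.png

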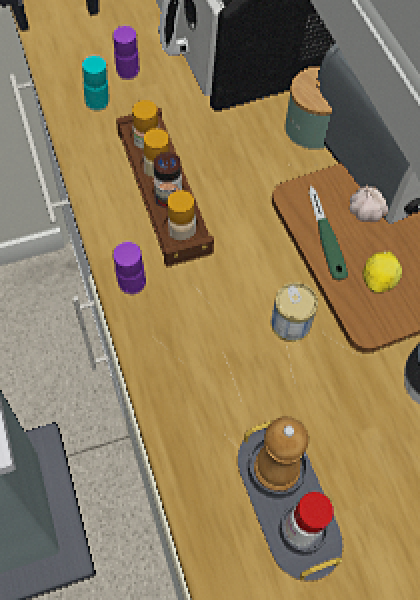

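The final view shows three orange jars and the black jar upright in the rack, and the mill and salt upright in the caddy. The tin hasn't moved and the arm is clear.

```bash
python3 -c "
from plant import r; print(r.finish_job())"
```

```text
the job is handed in; nothing more can be done
None
```

The job is handed in at about 44 s of the 131 s allowed: the salt and pepper mill are in their caddy cups, the three orange-capped jars are in the rack, and the black-capped jar and tin are where they started; the final camera check showed everything upright and fully down.

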